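# Spotlight the star badge

## Robot

A 7-joint arm with a two-finger parallel gripper is mounted at the origin on the work surface. World frame = base frame: x ahead of the robot, y to its left, z up, the work surface at z = 0. Lengths are in m, angles in degrees, forces in N, time in s.
With the tool pointing down it reaches from about 0.35 to 0.9 m from the base axis. Payload 7.2 kg.
Tool frame: the origin (TCP) lies between the finger pads; the fingertips stand 22 mm ahead of it and the grasp point (between the pads) lies 3 mm ahead of it (arm.nose_length is the z of the fingertips in the tool frame, in m); z points along the fingers, y is the direction in which the jaws open and shut (so a half turn about z gives the same grasp; the last joint's range is limited). The gripper opens to 88 mm and grips with 3 to 60 N. Pads are 20 mm wide; open, the fingers measure 115 mm over their backs; the gripper's body (75 mm by 178 mm) begins 61 mm behind the grasp point.
Start: joints at [69.259, 23.554, -0.728, 91.456, 0.321, 64.991, -4.71], TCP at [0.181, -0.598, 0.245] pointing down, gripper open.
Joint ranges: [-169.25, 169.25], [-16.82, 113.86], [-84.01, 82.57], [7.8, 145.47], [-59.2, 239.2], [7.22, 106.19], [-163.78, 163.78]. Speed limits (degrees/s): [136.94, 136.94, 172.46, 172.46, 180, 180, 180].

## Interface

Orientations are given as [roll, pitch, yaw] about the fixed x, y, z axes, in that order (R = Rz(yaw) Ry(pitch) Rx(roll)).
In Python, from rig import arm, eoat, planner, cams gives the robot as it stands. Calls block until the motion is done:
- arm.movep(position, orientation): joint-space move of the TCP to a pose.
- arm.move_linear(position, frame=None, v=0.15): straight line of the TCP; frame=None keeps the orientation; v is the mean speed in m/s.
- arm.move_joints(angles): joint-space move.
- eoat.grip(opening, grasp_force=None): finger opening in m; grasp_force is the grip in N (None keeps the last); returns when the fingers have stopped.
- arm.sleep(seconds).
- planner.ik(position, orientation): joint angles nearest the present ones, or None.
- cams.get_image(name): name is "scene" or "top" or "wrist"; returns a dict with "image" (400x640x3 uint8, red, green, blue), "z_map" (400x640 float32, m along the optical axis (not along the pixel's ray), 0 where there is no reading), "K" (3x3 intrinsics, pixels), "rvec" (rotation vector, rad) and "tvec" (3), from world to camera coordinates, as OpenCV has them. Camera axes: x right, y down, z forward; pixel columns grow to the right and rows downward; lengths in m; the calibration is good to about 2 mm. A picture is of the moment at which its call begins.
A pose or a line that the arm cannot do raises arm.IKError and nothing moves.
- arm.hand_in(): hands the job in, once; it reports no verdict.
Readings, each from a call of its own:
- arm.get_clock(): time.
- arm.get_qpos(): joint angles.
- arm.get_joint_velocities(): joint speeds.
- arm.get_joint_efforts(): joint torques, N m.
- arm.get_tcp_pos(): TCP position.
- arm.get_tcp_rot(): TCP orientation.
- arm.get_contact_force(): force on the tool from outside, world axes, zero at the start.
- arm.get_wrist_torque(): the same for the moment, N m.
- arm.get_gripper_width(): finger opening in m.
Only numpy, scipy, OpenCV 4.12 (cv2) and the standard library are available. Lean on these libraries where they do the work, as an engineer would, in place of code of your own. Each camera call takes 0.05 s, during which the arm holds its last target.

## Task

Each badge in the rack has a small spotlight worked by the toggle switch straight in front of it: lever leaning towards the badges is on, leaning away from them is off. One of the wrong badges is lit. With the fingertips, push that lever over to off and push the star badge's lever over to on, so that only the star is lit; leave the third switch off all along, do not pick anything up, leave the badges standing in their slots and everything else where it lies.

Things in the scene. Friction and masses are not known exactly. Their poses are not given: they have to be found in the camera images.
- rack: slatted teak badge rack fixed to the dresser top, the switches on its far side from the robot and the badges facing them, 290 mm wide (its y) and 191 mm deep (x from -55 to +136 mm), boards' upper face 12 mm above the table. Origin on the table, under the middle of the row of three switches (75 mm apart along y); x axis points from the switches to the row of badges, z up.
- badge_star: loose enamel pin badge, face a five-pointed star, about 54 mm across, 4 mm thick, on a 14 x 26 x 10 mm brass foot standing in a rack slot (which slot varies). Origin under the foot, 12 mm above the table; z up, x axis as the rack's; face leans back (to +x) 0.45 rad, its top 62 to 75 mm above the table.
- badge_round: loose enamel pin badge, face a round disc, 46 mm across, 4 mm thick, on a 14 x 26 x 10 mm brass foot standing in a rack slot (which slot varies). Origin under the foot, 12 mm above the table; z up, x axis as the rack's; face leans back (to +x) 0.45 rad, its top 62 to 75 mm above the table.
- badge_square: loose enamel pin badge, face a square, 42 mm, 4 mm thick, on a 14 x 26 x 10 mm brass foot standing in a rack slot (which slot varies). Origin under the foot, 12 mm above the table; z up, x axis as the rack's; face leans back (to +x) 0.45 rad, its top 62 to 75 mm above the table.
- switch_star: fixed black switch housing, 44 (x) x 36 (y) x 24 (high) mm, on the rack's boards 97 mm in front of a badge: the switch in front of the star badge; its lever starts off. All three look alike. Origin at the centre of its underside, 12 mm above the table; x axis points to its badge, z up.
- lever_star (a joint): its steel toggle lever: 0 = off, leaning 0.5 rad away from the badges (to the switch's -x); 1.0 rad = on, leaning 0.5 rad towards its badge (+x). Sprung over centre: it snaps to the nearer end from the middle at 0.5; about 2.5 N at the tip, across the lever, starts it from either end, less further on.
- lever_star_tip (a point): centre of that lever's tip, 48 mm from its pivot (the pivot lies 24 mm above the switch's origin). The lever is round, 7 mm thick at the pivot and 12 mm near the tip; so its tip stands 78 mm above the table and 23 mm to the -x (off) or +x (on) side of the switch's centre.
- switch_lit: fixed black switch housing, 44 (x) x 36 (y) x 24 (high) mm, on the rack's boards 97 mm in front of a badge: the switch of the badge that is lit at the start (in front of either the round or the square badge); its lever starts on. All three look alike. Origin at the centre of its underside, 12 mm above the table; x axis points to its badge, z up.
- lever_lit (a joint): its steel toggle lever: 0 = off, leaning 0.5 rad away from the badges (to the switch's -x); 1.0 rad = on, leaning 0.5 rad towards its badge (+x). Sprung over centre: it snaps to the nearer end from the middle at 0.5; about 2.5 N at the tip, across the lever, starts it from either end, less further on.
- lever_lit_tip (a point): centre of that lever's tip, 48 mm from its pivot (the pivot lies 24 mm above the switch's origin). The lever is round, 7 mm thick at the pivot and 12 mm near the tip; so its tip stands 78 mm above the table and 23 mm to the -x (off) or +x (on) side of the switch's centre.
- switch_idle: fixed black switch housing, 44 (x) x 36 (y) x 24 (high) mm, on the rack's boards 97 mm in front of a badge: the switch of the remaining badge; its lever starts off and is to stay off. All three look alike. Origin at the centre of its underside, 12 mm above the table; x axis points to its badge, z up.
- lever_idle (a joint): its steel toggle lever: 0 = off, leaning 0.5 rad away from the badges (to the switch's -x); 1.0 rad = on, leaning 0.5 rad towards its badge (+x). Sprung over centre: it snaps to the nearer end from the middle at 0.5; about 2.5 N at the tip, across the lever, starts it from either end, less further on.
- lever_idle_tip (a point): centre of that lever's tip, 48 mm from its pivot (the pivot lies 24 mm above the switch's origin). The lever is round, 7 mm thick at the pivot and 12 mm near the tip; so its tip stands 78 mm above the table and 23 mm to the -x (off) or +x (on) side of the switch's centre.
- saucer: loose bystander: pink ceramic saucer, 110 mm across, 16 mm high. Origin at the centre of its underside.
- soap_dish: loose bystander: pebble-shaped soap dish of grey silicone, 84 mm across, 19 mm high. Origin at the centre of its underside.
- key: loose bystander: flat chrome key, about 62 mm long, 4 mm thick. Origin at the centre of its underside.
- shoehorn: loose bystander: short aluminium shoehorn, about 150 mm long, 8 mm high, lying on the table behind the badges. Origin at the centre of its underside.
- thimble: loose bystander: brass thimble, 20 mm across, 23 mm high, standing on the rack's boards at the end of the switch row. Origin at the centre of its underside.
- trinket_jar: loose bystander: white lidded trinket jar, 54 mm across, 50 mm high. Origin at the centre of its underside.
Not all that is in view belongs to the job. Leave any pink look-alike of the badge_star alone. Leave any red look-alike of the badge_round alone.

How it is judged (in metres and radians):
At the end, for the whole second after the job is handed in: The star badge's lever is fully on (over 0.9 rad of 1.0) and the other two fully off (under 0.1 rad); every badge stands in its slot, within 12 mm of its start and within 0.2 rad of upright; every other loose thing is within 25 mm of its start (value of joint lever_star above 0.9 rad and value of joint each of lever_lit, lever_idle below 0.1 rad and distance of each of badge_star, badge_round, badge_square from where it was at the start of the episode below 0.012 m and angle between each of badge_star, badge_round, badge_square's own z axis and vertical below 0.2 rad and distance of each of saucer, soap_dish, key, shoehorn, thimble, trinket_jar from where it was at the start of the episode below 0.025 m); the robot touches nothing.
It fails at once if the third switch is flipped on (value of joint lever_idle above 0.5 rad).
It fails at once if a badge is lifted or knocked out of its slot (distance of any of badge_star, badge_round, badge_square from where it was at the start of the episode above 0.015 m).
It fails at once if another thing is lifted (over 15 mm) or pushed more than 30 mm away (distance of any of saucer, soap_dish, key, shoehorn, thimble, trinket_jar from where it was at the start of the episode above 0.03 m or height (world z) of any of saucer, soap_dish, key, shoehorn, trinket_jar above 0.015 m or height (world z) of thimble above 0.027 m).
It also fails if it takes over 38 s, if anything falls off the work surface, if the arm or the gripper's body presses on something with over 40 N, if the wrist force passes 120 N, or if a joint passes its speed limit or range.

## Working session

There is one attempt and no reset: what is moved stays moved. The work goes in short steps, each a Python script; the robot and the scene stay as the last script left them, time stands still between calls to the robot, and variables do not carry over. Pictures are saved under pics/ and viewed, and the job is handed in when it is done.

```bash
ls; mkdir -p pics; cat > h.py <<'E'
import numpy as np,cv2
from rig import arm,eoat,planner,cams
def snap(n,tag):
    d=cams.get_image(n); cv2.imwrite(f'pics/{tag}.png',d['image'][:,:,::-1]); np.savez(f'pics/{tag}.npz',**d); return d
def load(tag): return dict(np.load(f'pics/{tag}.npz'))
def p2w(d,u,v,z=None):
    R,_=cv2.Rodrigues(d['rvec']);t=np.array(d['tvec']).reshape(3)
    if z is None: z=d['z_map'][int(v),int(u)]
    return R.T@(np.linalg.inv(d['K'])@np.array([u,v,1.])*z-t)
def ray(d,u,v,h):
    R,_=cv2.Rodrigues(d['rvec']);t=np.array(d['tvec']).reshape(3)
    o=-R.T@t; r=R.T@(np.linalg.inv(d['K'])@np.array([u,v,1.]))
    return o+r*(h-o[2])/r[2]
def crop(tag,x0,y0,x1,y1,s):
    im=cv2.imread(f'pics/{tag}.png')[y0:y1,x0:x1]; cv2.imwrite(f'pics/{tag}_c{x0}_{y0}.png',cv2.resize(im,None,fx=s,fy=s,interpolation=cv2.INTER_CUBIC))
E
python3 - <<'E'
from h import *
snap('top','top0');snap('scene','sc0')
print(arm.get_clock(),arm.get_tcp_rot(),arm.nose_length)
E
```

```text
pics
0.1 [-1.79914230e+02  6.20119509e-03  1.68339727e+01] 0.022
```

View pics/top0.png

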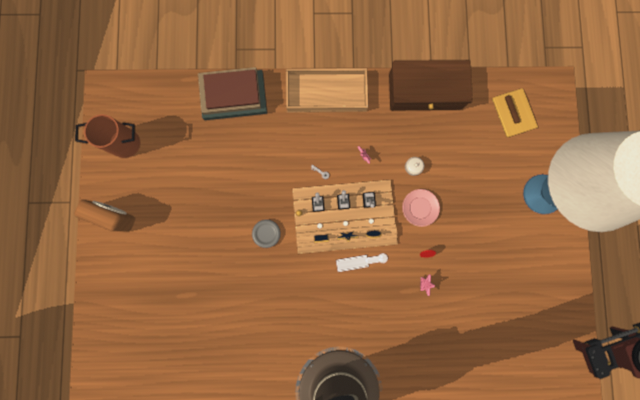

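View pics/sc0.png

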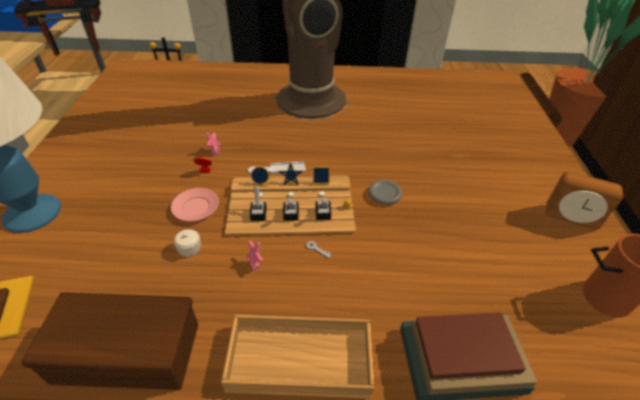

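```bash
python3 - <<'E'
from h import *
crop('top0',280,140,440,300,5);crop('sc0',215,150,365,245,5)
d=load('top0')
for u,v in [(295,190),(391,181),(398,242),(299,252),(345,210),(318,203),(343,201),(369,199),(321,238),(347,236),(374,234),(299,212)]: print(u,v,p2w(d,u,v).round(4))
E
```

```text
295 190 [0.5702 0.1153 0.011 ]
391 181 [ 0.5942 -0.1694  0.0014]
398 242 [ 0.4136 -0.1833  0.0036]
299 252 [0.39   0.1054 0.0128]
345 210 [ 0.5093 -0.03    0.01  ]
318 203 [0.5279 0.0486 0.0419]
343 201 [ 0.5329 -0.023   0.0384]
369 199 [ 0.5368 -0.0969  0.0445]
321 238 [0.4283 0.0418 0.0541]
347 236 [ 0.4325 -0.0306  0.06  ]
374 234 [ 0.4368 -0.1065  0.0577]
299 212 [0.5037 0.1033 0.0337]
```

```bash
ls pics
```

```text
sc0.npz
sc0.png
sc0_c215_150.png
top0.npz
top0.png
top0_c280_140.png
```

View pics/top0_c280_140.png

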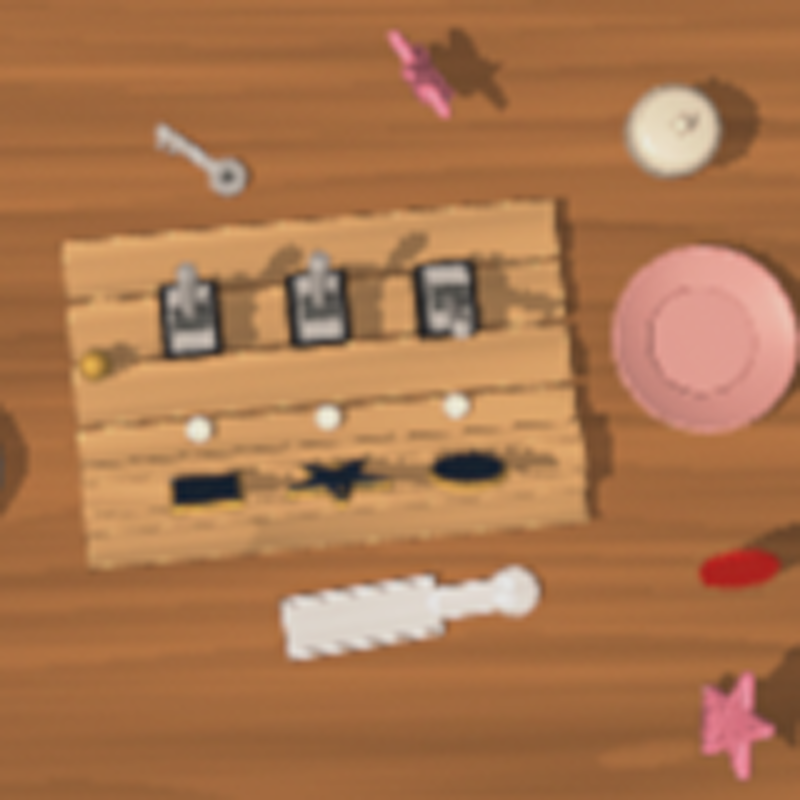

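View pics/sc0_c215_150.png

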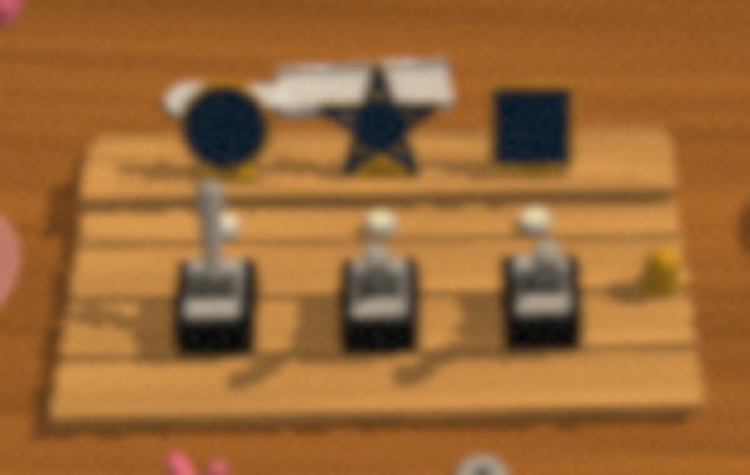

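Top view: the badges, from left to right in the crop, are square (205,488), star (335,475) and round (468,467). Candidates for the star are the dark blue star in the rack, the pink star lying at top px (427,285) and the pink piece at (366,154). The rack star is the right one. The levers in front of square and star lean away from the badges (off). The one in front of round leans towards them (on). I'll check this with a close wrist view and measure there.

```bash
python3 - <<'E'
from h import *
d=load('top0')
c=lambda x,y:(280+(x+.5)/5-.5,140+(y+.5)/5-.5)
print([ray(d,*c(x,y),0.036).round(4) for x,y in [(190,317),(319,307),(447,300)]])
print([ray(d,*c(x,y),0.012).round(4) for x,y in [(64,242),(557,202),(585,518),(90,568)]])
arm.movep([0.47,-0.03,0.33],[180,0,5])
eoat.grip(0.0,10)
snap('wrist','w1')
print(arm.get_clock(),arm.get_tcp_pos(),arm.get_tcp_rot(),arm.get_gripper_width())
E
```

```text
[array([0.5285, 0.0498, 0.036 ]), array([ 0.5331, -0.0242,  0.036 ]), array([ 0.536 , -0.0979,  0.036 ])]
[array([0.5761, 0.1227, 0.012 ]), array([ 0.5956, -0.1676,  0.012 ]), array([ 0.4102, -0.1775,  0.012 ]), array([0.3867, 0.1095, 0.012 ])]
3.7833 [ 0.47000652 -0.02999291  0.33000587] [ 1.79999212e+02 -2.13262180e-03  5.00102088e+00] 0.0004454797494817931
```

View pics/w1.png

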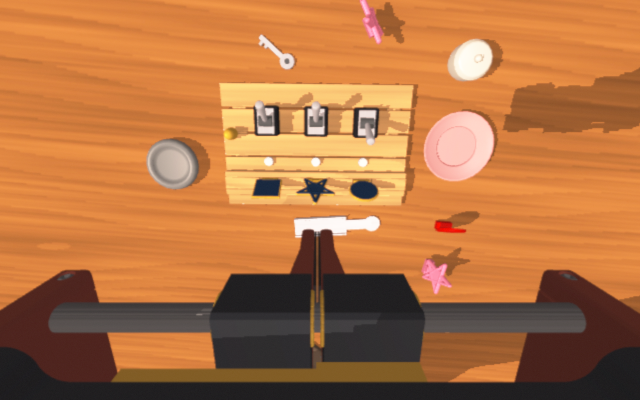

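```bash
python3 - <<'E'
from h import *
crop('w1',215,75,415,215,4)
d=load('w1')
E
```

```text
(no output)
```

View pics/w1_c215_75.png

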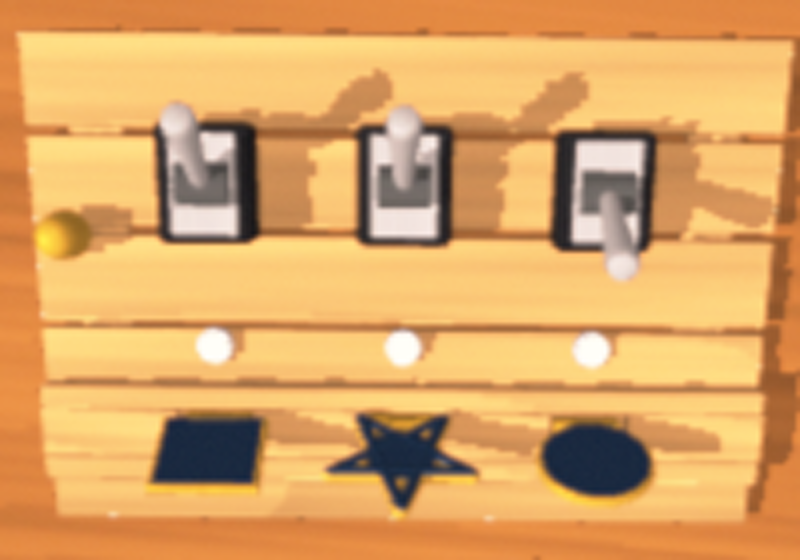

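The close crop agrees. The star is in the middle (crop 403,455), with its lever off, tip at (405,122). The round badge's lever is on, tip at (622,265). The square's lever is off, tip at (178,120). Next I measure these.

```bash
python3 - <<'E'
from h import *
d=load('w1')
c=lambda x,y:(215+(x+.5)/4-.5,75+(y+.5)/4-.5)
print('plates',[ray(d,*c(x,y),0.036).round(4) for x,y in [(202,183),(404,186),(607,191)]])
print('tips',[ray(d,*c(x,y),0.078).round(4) for x,y in [(178,122),(405,123),(622,264)]])
print('tip depth',[p2w(d,*c(x,y)).round(4) for x,y in [(178,122),(405,123),(622,264)]])
print('corners',[ray(d,*c(x,y),0.012).round(4) for x,y in [(18,33),(795,40),(748,519),(60,514)]])
E
```

```text
plates [array([0.5315, 0.0487, 0.036 ]), array([ 0.5368, -0.0249,  0.036 ]), array([ 0.5414, -0.0991,  0.036 ])]
tips [array([0.552, 0.05 , 0.078]), array([ 0.5581, -0.0235,  0.078 ]), array([ 0.5194, -0.1001,  0.078 ])]
tip depth [array([0.552 , 0.0497, 0.0793]), array([ 0.5581, -0.0235,  0.0793]), array([ 0.5196, -0.0995,  0.0813])]
corners [array([0.5783, 0.1227, 0.012 ]), array([ 0.6008, -0.1655,  0.012 ]), array([ 0.4135, -0.1805,  0.012 ]), array([0.3908, 0.1076, 0.012 ])]
```

```bash
cat >> h.py <<'E'
psi=np.radians(4.3); e=np.array([np.cos(psi),np.sin(psi),0])
C={'star':np.array([.5355,-.0245,0]),'lit':np.array([.5405,-.0988,0])}
def pt(n,s,z): return C[n]+s*e+np.array([0,0,z])
E
python3 - <<'E'
from h import *
d=load('w1')
c=lambda x,y:(215+(x+.5)/4-.5,75+(y+.5)/4-.5)
print('bulb',p2w(d,*c(591,350)).round(4), p2w(d,*c(403,350)).round(4))
O=[180,0,4.3]
arm.movep(pt('lit',-.053,.17),O)
arm.move_linear(pt('lit',-.053,.086),v=.1)
print(arm.get_clock(),arm.get_contact_force().round(2))
snap('scene','sc1')
crop('sc1',215,120,365,245,5)
E
```

```text
bulb [ 0.4798 -0.1042  0.0177] [ 0.4734 -0.0298  0.0181]
5.5167 [-0.22  0.16  0.44]
```

View pics/sc1_c215_120.png

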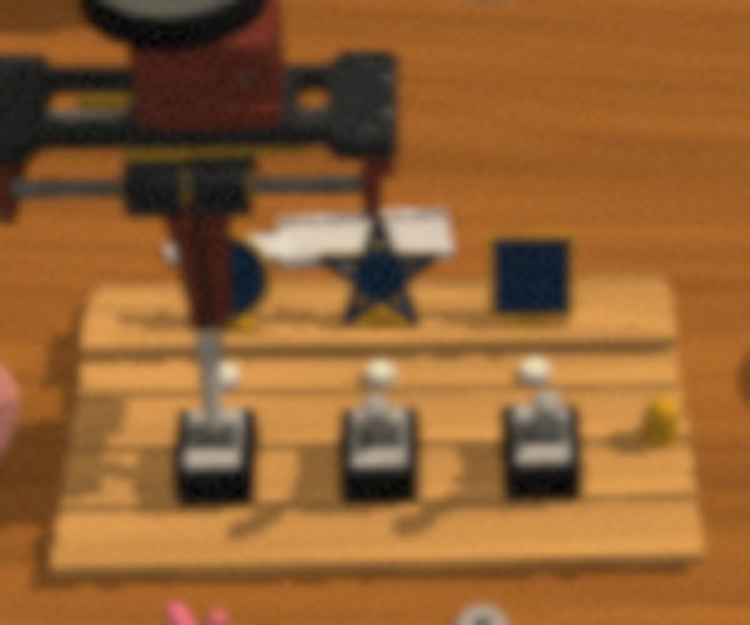

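The fingertips (crop 210,320) stand behind the lit lever and in line with it, clear of the badge. Now I push.

```bash
python3 - <<'E'
from h import *
for s in [-.04,-.035,-.03,-.025,-.02,-.015,-.01,-.005]:
    arm.move_linear(pt('lit',s,.086),v=.05)
    f=arm.get_contact_force(); print(s,f.round(2))
    if abs(f).max()>15: break
print(arm.get_clock())
snap('scene','sc2');crop('sc2',215,120,365,245,5)
snap('wrist','w2')
E
```

```text
-0.04 [ 0.1  -0.23 -0.1 ]
-0.035 [-2.69 -1.14  1.22]
-0.03 [-2.28 -0.88  1.2 ]
-0.025 [-0.61 -0.16  0.6 ]
-0.02 [ 0.06 -0.49 -0.25]
-0.015 [-0.15 -0.61 -0.35]
-0.01 [1.4  0.18 0.56]
-0.005 [ 0.09 -0.29 -0.73]
7.725
```

View pics/sc2_c215_120.png

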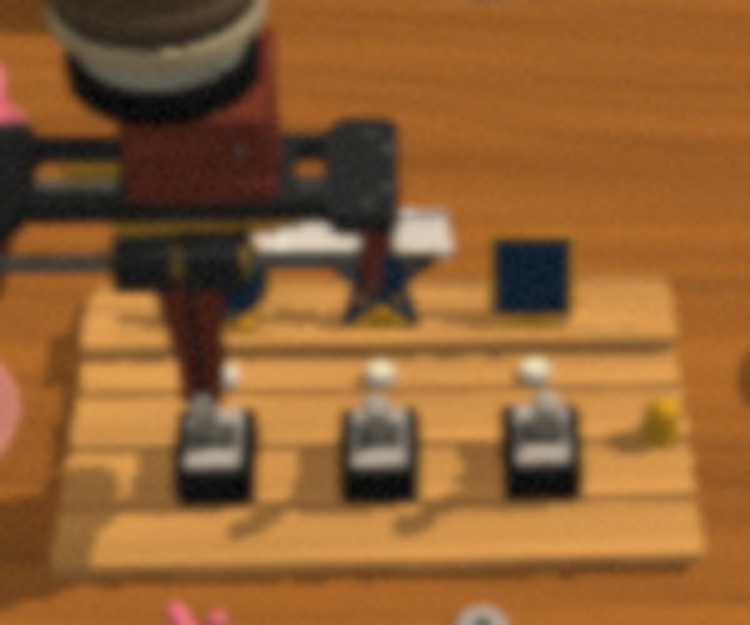

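View pics/w2.png

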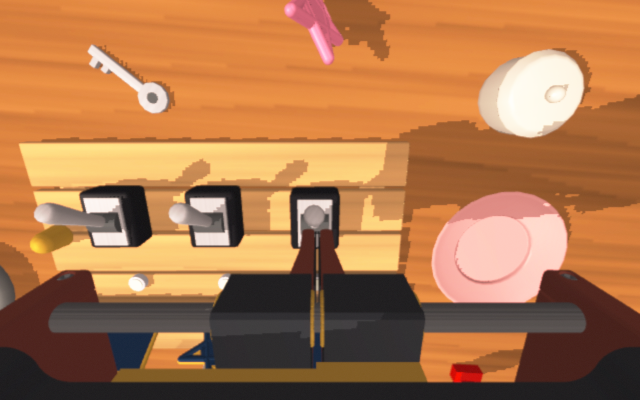

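The force rose to about 2.7 N and fell to 0. The round badge's lever tip (crop 203,405) now matches the off levers. Next is the star.

```bash
python3 - <<'E'
from h import *
arm.move_linear(pt('lit',-.03,.086),v=.1)
arm.move_linear(pt('lit',-.03,.17),v=.15)
arm.movep(pt('star',.055,.17),[180,0,4.3])
snap('wrist','w3'); 
snap('scene','sc3');crop('sc3',215,120,365,245,5)
print(arm.get_clock())
E
```

```text
9.5583
```

View pics/sc3_c215_120.png

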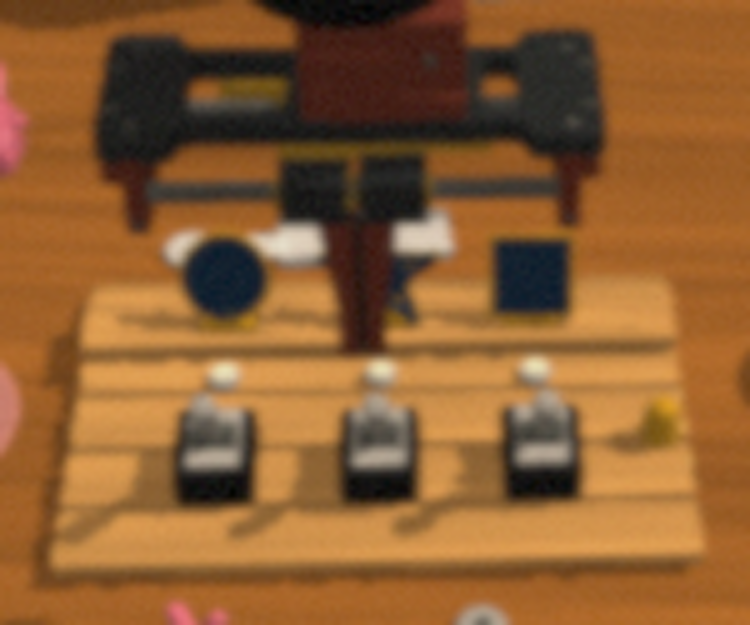

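All three levers are now off: tips at crop (203,405), (377,400) and (550,400), with matching shadows. Now I push the star's lever towards its badge.

```bash
python3 - <<'E'
from h import *
arm.move_linear(pt('star',.055,.086),v=.1)
print(arm.get_contact_force().round(2))
for s in [.04,.035,.03,.025,.02,.015,.01,.005]:
    arm.move_linear(pt('star',s,.086),v=.05)
    f=arm.get_contact_force(); print(s,f.round(2))
    if abs(f).max()>15: break
arm.move_linear(pt('star',.03,.086),v=.1)
arm.move_linear(pt('star',.03,.17),v=.15)
arm.movep([0.47,-0.03,0.33],[180,0,5])
snap('wrist','w4');crop('w4',215,75,415,215,4)
snap('scene','sc4');crop('sc4',150,120,400,270,3)
print(arm.get_clock(),arm.get_contact_force().round(2))
E
```

```text
[-0.31 -0.29  0.32]
0.04 [-0.37 -0.46  1.17]
0.035 [ 3.47 -0.39  1.37]
0.03 [4.34 0.91 4.91]
0.025 [1.79 0.05 0.65]
0.02 [ 0.34 -1.12  0.57]
0.015 [-0.9  -0.43 -0.46]
0.01 [-0.11 -0.11  0.01]
0.005 [-0.33  0.46  0.37]
14.7333 [-0.64  0.05 -0.55]
```

View pics/w4_c215_75.png

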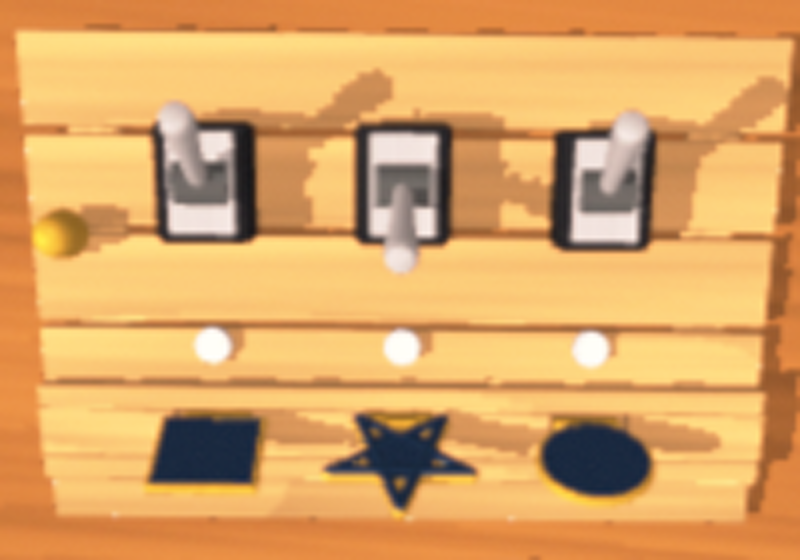

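View pics/sc4_c150_120.png

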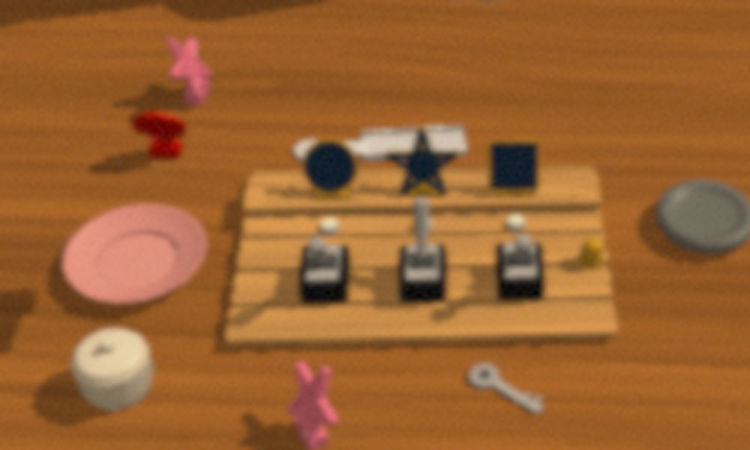

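The star's lever now leans towards its badge (wrist crop 400,258). The round's (630,128) and the square's (178,120) lean away. The badges and the other things are where they were. One check by numbers, then I hand in.

```bash
python3 - <<'E'
from h import *
d=load('w4')
c=lambda x,y:(215+(x+.5)/4-.5,75+(y+.5)/4-.5)
for n,x,y in [('star',400,257),('lit',630,128)]:
    p=ray(d,*c(x,y),.078); print(n,p.round(4),'s',((p-C[n])@e).round(4))
print(cv2.absdiff(cv2.imread('pics/sc0.png'),cv2.imread('pics/sc4.png'))[120:270,150:400].max(2).__gt__(50).nonzero())
arm.hand_in()
E
```

```text
star [ 0.515 -0.026  0.078] s -0.0206
lit [ 0.5624 -0.0969  0.078 ] s 0.022
(array([ 66,  66,  67,  67,  67,  67,  68,  68,  68,  68,  68,  69,  69,
        69,  69,  69,  70,  70,  70,  70,  71,  72,  72,  72,  72,  72,
        72,  73,  73,  73,  73,  73,  73,  73,  73,  73,  74,  74,  74,
        74,  74,  74,  74,  75,  75,  75,  92,  92,  92,  92,  92,  92,
        92,  92,  92,  93,  93,  93,  93,  93,  93,  93,  93,  93,  93,
        93,  93,  93,  93,  93,  93,  93,  94,  94,  94,  94,  94,  94,
        94,  94,  94,  94,  94,  94,  94,  94,  99, 102, 102, 102, 102,
       103, 103, 103, 103, 103, 103, 103, 103, 104, 104, 104, 104, 104,
       104, 104, 104, 104, 104, 104, 105, 105, 105, 105, 105, 105, 105,
       105, 105, 105, 105, 106, 106, 106, 106, 106, 106, 106, 106, 106,
       107, 107, 107, 107, 107, 107, 109, 115, 115, 116]), array([107, 140, 107, 108, 140, 141, 105, 107, 108, 140, 141, 107, 108,
       140, 141, 142, 106, 107, 108, 141, 107, 106, 107, 138, 139, 140,
       141, 105, 106, 107, 108, 138, 139, 140, 141, 142, 105, 106, 107,
       108, 139, 140, 141, 106, 107, 140,  80,  81,  82,  83,  84,  85,
        86, 117, 118,  79,  80,  81,  82,  83,  84,  85,  86,  87,  88,
        89, 117, 118, 119, 120, 121, 122,  82,  83,  84,  87,  88,  89,
        90,  91, 118, 119, 120, 121, 122, 123,   6, 117, 118, 119, 120,
        82,  84,  85,  86, 116, 117, 118, 119,  80,  81,  82,  83,  84,
        85, 114, 115, 116, 117, 118,  79,  80,  81,  82,  83,  84, 112,
       113, 114, 115, 116,  78,  79,  80,  81,  82, 111, 112, 113, 114,
         1,   2,   3,  78,  79,  80,   2,   0,   1,   0]))
the job is handed in; nothing more can be done
```

The job is done and handed in at about 15 s of the 38 s allowed; the rig reports no verdict. With closed fingertips I pushed the round badge's lever (the lit one) over to off. I then pushed the star's lever (the middle switch) over to on.

- **Lever positions:** the star's tip measures 21 mm to the badge side of its switch, and the round's tip 22 mm to the far side. The nominal offset is 23 mm, so both are at their ends within measuring error. The square's lever was not touched, and it looked the same in the before and after pictures.
- **Forces:** readings stayed under 5 N on each axis during both pushes and dropped to about zero once each lever snapped over.
- **Everything else:** comparing the scene pictures from before and after, the two levers, their shadows and a few pixels at the crop's left edge (possibly the arm's shadow) had changed. The badges and the other loose things looked unmoved, and the arm was clear at the hand-in.

No check failed. The only disagreement was about 3–5 mm between the top and wrist cameras on where the switches stand along x, which the pushes allowed for.

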